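# Start the injector tester from its keypad

### The arm

A 7-joint arm with a two-finger parallel gripper is mounted at the origin on a cart in front of the work surface, level with it; the furniture and walls round the work are solid. World frame = base frame: x ahead of the robot, y to its left, z up, the work surface at z = 0. Lengths are in m, angles in degrees, forces in N, time in s.
With the tool pointing down it reaches from about 0.4 to 0.925 m from the base axis. Payload 5.6 kg.
Tool frame: the origin (TCP) lies at the very end of the fingers, on their centre line; the grasp point (between the pads) lies 19 mm behind it; z points along the fingers, y is the line along which they close (so a half turn about z gives the same grasp; the last joint's range is limited). The gripper opens to 85 mm and grips with 20 to 120 N. Pads are 22 mm wide; open, the fingers measure 114 mm over their backs; the gripper's body (76 mm by 85 mm) begins 54 mm behind the grasp point. The pads swing forward as they close: fully open they stand 13 mm farther back than shut.
Start: joints at [70.245, 26.786, -0.665, 91.828, 0.344, 61.387, -3.226], TCP at [0.193, -0.621, 0.231] pointing down, gripper open.
Joint ranges: [-144.91, 144.91], [-17.63, 115.5], [-89.93, 88.59], [15.96, 139.68], [-74.01, 254.01], [8.47, 105.57], [-167.45, 167.45]. Speed limits (degrees/s): [147.25, 147.25, 180, 180, 180, 180, 180].

### API

Orientations are given as a 3x3 rotation matrix whose columns are the frame's x, y, z axes.
In Python, from rig import arm gives the robot as it stands. Calls block until the motion is done:
- arm.move_to(position, orientation): joint-space move of the TCP to a pose.
- arm.move_l(position, rot=None, rate=0.15, threshold=None): straight line of the TCP; rot=None keeps the orientation; rate is the mean speed in m/s. With threshold (N) it stops when the force on the tool has changed by that much, and returns True; else False.
- arm.move_j(angles): joint-space move.
- arm.grip(opening, grip_force=None): opening from 0.0 (shut) to 1.0 (fully open); grip_force is the grip in N (None keeps the last); returns when the fingers have stopped.
- arm.wait(seconds).
- arm.inverse_kinematics(position, orientation): joint angles nearest the present ones, or None.
- arm.state(): the state.
- arm.get_image(name): name is "scene" or "top" or "wrist"; returns (picture, depth): 420x560x3 uint8, blue, green, red; 420x560 float32, m along the optical axis (not along the pixel's ray), 0 where there is no reading.
- arm.get_calibration(name): a dict with "K" (3x3 intrinsics, pixels), "position" and "attitude" of the camera in the world; the wrist camera has in their place "T_tool_cam" (4x4, takes a point from camera to tool coordinates, whose origin is the TCP and whose axes are the flange's). Camera axes: x right, y down, z forward; pixel columns grow to the right and rows downward; lengths in m; the calibration is good to about 2 mm. A picture is of the moment at which its call begins: read the wrist's pose just before it. get_calibration takes no time and is no camera call.
A pose or a line that the arm cannot do raises arm.IKError and nothing moves.
- arm.finish_job(): hands the job in; it is judged then, once.
The state is a dict: "clock": time; "joint_pos": joint angles; "qvel": joint speeds; "joint_torque": joint torques, N m; "position": TCP position; "tool_rot": TCP orientation; "contact_force": force on the tool from outside, world axes, zero at the start; "torque": the same for the moment, N m; "opening": opening from 0.0 (shut) to 1.0 (fully open); "gripper_force": force on a finger pad.
Only numpy, scipy, OpenCV 4.12 (cv2) and the standard library are available. Lean on these libraries where they do the work, as an engineer would, in place of code of your own. Each camera call takes 0.05 s, during which the arm holds its last target. There are 200 camera calls.

### The job

Start the injector tester that stands on the bench to the right of the vice: press its square key, then its long bar key, then its flat round key, each fully down and let back up before the next. Do not press the tall mushroom-shaped stop knob, and never push two keys at once.

Things in the scene. Friction and masses are not known exactly. Their poses are not given: they have to be found in the camera images.
- tester: Injector tester: grey box with aluminium top, 200 (x) x 170 (y) x 60 mm high, fixed to the bench. Origin: centre of its underside, on the bench; x points to its back, where a display strip 110 mm long crosses the top, y to its left, z up. Before the display are four black keys, 2 x 2, centres at x = -62 and +2 mm, y = -33 and +33 mm; which key sits where changes.
- square_key_top (a point): At the centre of the flat top of the square key, 34 x 34 mm, black, 80 mm above the bench (20 mm above the panel). Grey 56 mm square surround, 6 mm high. Sinks straight down 8 mm on a spring (1.8 N to start, 6 N at the bottom), springs back when let go; this point moves with it. Can be at any of the four places; turns with the tester.
- bar_key_top (a point): At the centre of the flat top of the long bar key, 20 mm (along the tester's x) x 50 mm (along its y), black, 80 mm above the bench (20 mm above the panel). Grey 56 mm square surround, 6 mm high. Sinks straight down 8 mm on a spring (1.8 N to start, 6 N at the bottom), springs back when let go; this point moves with it. Can be at any of the four places; turns with the tester.
- round_key_top (a point): At the centre of the flat top of the flat round key, 34 mm across, black, 80 mm above the bench (20 mm above the panel). Grey 56 mm square surround, 6 mm high. Sinks straight down 8 mm on a spring (1.8 N to start, 6 N at the bottom), springs back when let go; this point moves with it. Can be at any of the four places; turns with the tester.
- stop_knob_top (a point): Top centre of the mushroom-shaped stop knob, not to be pressed: black, 46 mm across on a 20 mm neck, taller than the keys: 96 mm above the bench (36 mm above the panel). Its grey surround, spring and 8 mm travel are those of the keys. It can be at any of the four places.

How it is judged:
By the outcome, as a careful person would: the job done as asked, in the order asked, and still so for the second after the job is handed in, with the robot touching nothing.
It also fails if it takes over 48 s, if anything falls off the work surface, if the arm or the gripper's body presses on something with over 40 N, if the wrist force passes 120 N, or if a joint passes its speed limit or range.

## Working session

There is one attempt and no reset: what is moved stays moved. The work goes in short steps, each a Python script; the robot and the scene stay as the last script left them, time stands still between calls to the robot, and variables do not carry over. Pictures are saved under pics/ and viewed, at most 10 in all, crops included, and the job is handed in when it is done.

```bash
ls; mkdir -p pics
python3 - <<'E'
from rig import arm
import cv2,numpy as np
s=arm.state();print(s['clock'],s['position'],s['tool_rot'],s['joint_pos'])
for n in("scene","top"):
    im,d=arm.get_image(n);cv2.imwrite(f'pics/{n}0.png',im);np.save(f'pics/{n}0.npy',d);c=arm.get_calibration(n);print(n,c)
print(arm.get_calibration("wrist"))
E
```

```text
pics
0.0 [ 0.19297722 -0.62008794  0.23030796] [[ 9.54829723e-01  2.97152801e-01 -6.42443643e-04]
 [ 2.97153478e-01 -9.54828194e-01  1.71221109e-03]
 [-1.04634982e-04 -1.82577440e-03 -9.99998328e-01]] [70.24451367 26.837416   -0.66533057 91.88290557  0.34260527 61.38644677
 -3.22707609]
scene {'K': array([[389.15682786,   0.        , 277.61816218],
       [  0.        , 389.15682786, 208.9655257 ],
       [  0.        ,   0.        ,   1.        ]]), 'position': array([ 0.20760158, -0.96186926,  0.50837066]), 'attitude': array([[ 0.89511857, -0.22732232,  0.38351964],
       [-0.44572336, -0.4376513 ,  0.78089181],
       [-0.00966627, -0.86993443, -0.49307267]])}
top {'K': array([[425.67471796,   0.        , 275.16626872],
       [  0.        , 425.67471796, 209.19097115],
       [  0.        ,   0.        ,   1.        ]]), 'position': array([ 0.47116417, -0.30114751,  0.93197112]), 'attitude': array([[ 1.23625554e-03, -9.98885313e-01,  4.71868941e-02],
       [-9.99985789e-01, -9.90152419e-04,  5.23851518e-03],
       [-5.18595366e-03, -4.71926997e-02, -9.98872342e-01]])}
{'K': array([[289.96027646,   0.        , 281.59605275],
       [  0.        , 289.96027646, 214.32030828],
       [  0.        ,   0.        ,   1.        ]]), 'T_tool_cam': array([[ 1.63246377e-03, -9.57468659e-01, -2.88532670e-01,
         7.47920010e-02],
       [ 9.99998665e-01,  1.54256354e-03,  5.38952297e-04,
        -7.28579012e-04],
       [-7.09499552e-05, -2.88533165e-01,  9.57469899e-01,
        -1.43371290e-01],
       [ 0.00000000e+00,  0.00000000e+00,  0.00000000e+00,
         1.00000000e+00]])}
```

View pics/scene0.png

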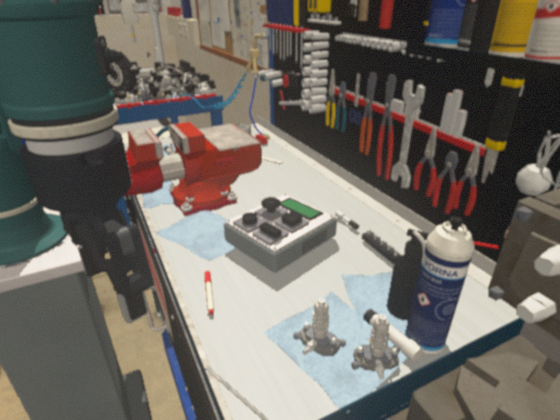

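View pics/top0.png

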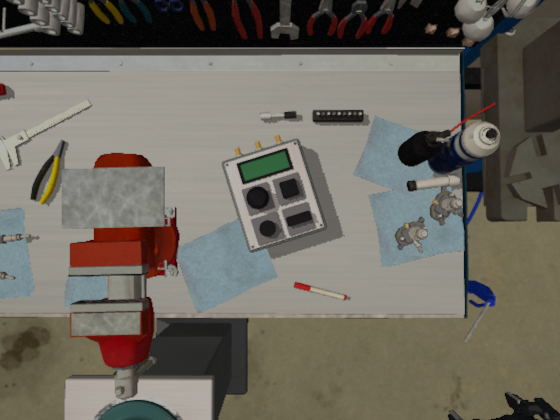

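The tester is at about (274,193) in the top view. The stop knob is back-left (258,197), the square key back-right (290,188), the round key front-left (268,228) and the bar key front-right (300,217).

```bash
cat > h.py <<'E'
import cv2,numpy as np
def pose(c,s=None):
    if "position" in c: return np.array(c["attitude"]),np.array(c["position"])
    T=c["T_tool_cam"];R=s["tool_rot"]
    return R@T[:3,:3],R@T[:3,3]+s["position"]
def ray(K,R,p,uv,z):
    d=R@np.linalg.inv(K)@[uv[0],uv[1],1];return p+d*(z-p[2])/d[2]
def blobs(im,roi,thr=70,amin=60):
    "dark blobs in roi (u0,v0,u1,v1): centre, area, minAreaRect"
    u0,v0,u1,v1=roi;m=(im[v0:v1,u0:u1].max(2)<thr).astype(np.uint8)
    n,l,st,c=cv2.connectedComponentsWithStats(m)
    return [(c[i]+[u0,v0],st[i,4],cv2.minAreaRect(np.argwhere(l==i)[:,::-1].astype(np.float32)),l==i) for i in range(1,n) if st[i,4]>amin]
E
python3 - <<'E'
from h import *
from rig import arm
im=cv2.imread('pics/top0.png');D=np.load('pics/top0.npy')
c=arm.get_calibration("top");R,p=pose(c);K=c["K"]
for b in blobs(im,(225,140,325,250),60):
    u,v=b[0];d=np.median(D[140:250,225:325][b[3]]);P=R@np.linalg.inv(K)@[u*d,v*d,d]+p
    print(b[0].round(1),b[1],[np.round(x,1) for x in b[2][1:2]],P.round(4),ray(K,R,p,b[0],.08).round(4))
# vice height & whole panel
v,u=np.mgrid[0:420,0:560];X=(np.stack([u*D,v*D,D],-1)@np.linalg.inv(K).T)@R.T+p
print("vice top",np.percentile(X[160:340,65:180,2],[50,99]), "tester",np.median(X[145:245,230:320,2]))
m=((abs(X[...,2]-.06)<.012)&(u>215)&(u<335)&(v>130)&(v<260)&(D>0)).astype(np.uint8)
r=cv2.minAreaRect(np.argwhere(m)[:,::-1].astype(np.float32));print(r)
for q in cv2.boxPoints(r):print(ray(K,R,p,q,.06).round(4))
print(ray(K,R,p,r[0],.06))
E
```

```text
[264.5 166.4] 310 [array([21.1, 52.3])] [ 0.6003 -0.2745  0.0626] [ 0.5977 -0.275   0.08  ]
[289.2 188.4] 300 [array([17.6, 17.3])] [ 0.5534 -0.3248  0.0789] [ 0.5533 -0.3248  0.08  ]
[257.8 197.6] 412 [array([22., 22.])] [ 0.5337 -0.2624  0.0928] [ 0.5347 -0.2618  0.08  ]
[298.8 218.4] 253 [array([10.1, 24.7])] [ 0.4931 -0.344   0.0793] [ 0.4931 -0.344   0.08  ]
[267.6 228.2] 217 [array([16., 15.])] [ 0.4734 -0.2815  0.0797] [ 0.4734 -0.2815  0.08  ]
vice top [0.16715686 0.20541159] tester 0.06100815421100236
((273.99371337890625, 195.39671325683594), (95.91033935546875, 82.05829620361328), 72.47443389892578)
[ 0.6097 -0.1835  0.06  ]
[ 0.6611 -0.345   0.06  ]
[ 0.4724 -0.4038  0.06  ]
[ 0.4218 -0.2439  0.06  ]
[ 0.54071788 -0.29413107  0.06      ]
```

The keys' depth heights (79 mm) agree with the text, and yaw is about 17.5°. Next is a close check with the wrist camera.

Run:
```python
from h import *
from rig import arm
a=np.radians(17.5);c,s=np.cos(a),np.sin(a);R=np.array([[c,s,0],[s,-c,0],[0,0,-1.]])
arm.grip(0.0)
x=np.array([c,s,0])
arm.move_to(np.array([.514,-.303,.21])-0.06*x,R)
cal=arm.get_calibration("wrist")
for k,off in enumerate((-.06,-.02)):
    if k: arm.move_l(np.array([.514,-.303,.21])+off*x)
    st=arm.state();im,D=arm.get_image("wrist");Rc,p=pose(cal,st);K=cal["K"]
    cv2.imwrite(f'pics/w{k}.png',im);np.save(f'pics/w{k}.npy',D)
    print(st['clock'],st['position'],st['contact_force'])
    for b in blobs(im,(100,0,460,420),60,400):
        if b[1]>8000: continue
        d=np.median(D[0:420,100:460][b[3]]);u,v=b[0];P=Rc@np.linalg.inv(K)@[u*d,v*d,d]+p
        print(b[0].round(1),b[1],np.round(b[2][1],1),P.round(4),ray(K,Rc,p,b[0],.08).round(4))
```

```text
2.35 [ 0.45607931 -0.32257876  0.21008086] [-0.23185209 -0.32464829 -0.09104507]
[283.4   6.4] 808 [ 40. 124.] [ 0.6218 -0.2715  0.0646] [ 0.6168 -0.273   0.08  ]
[285.5  55.3] 482 [  6.2 100.1] [ 0.5868 -0.2846  0.0639] [ 0.5835 -0.2854  0.08  ]
[246.3 102.7] 1488 [46.  53.2] [ 0.5369 -0.2658  0.0946] [ 0.5374 -0.2639  0.08  ]
[314.9 102.1] 1395 [38. 37.] [ 0.556  -0.3213  0.0808] [ 0.5561 -0.3214  0.08  ]
[249.3 170.2] 442 [29. 27.] [ 0.481  -0.2824  0.0807] [ 0.4809 -0.2824  0.08  ]
[308.7 171.4] 670 [20. 49.] [ 0.4967 -0.336   0.0806] [ 0.4966 -0.3361  0.08  ]
2.8167 [ 0.4946931  -0.30918942  0.20961776] [-0.77004465 -0.38448689  0.3297345 ]
[248.9 151.7] 1350 [41.9 48.8] [ 0.5373 -0.2651  0.0946] [ 0.5357 -0.2639  0.08  ]
[315.2 148.4] 1240 [35. 35.] [ 0.557  -0.3211  0.0807] [ 0.557  -0.3212  0.08  ]
[248.1 213.4] 796 [30.9 32.2] [ 0.4784 -0.2792  0.0804] [ 0.4783 -0.2792  0.08  ]
[311.4 212.9] 822 [19. 47.] [ 0.4976 -0.3383  0.0799] [ 0.4976 -0.3383  0.08  ]
```

View pics/w0.png

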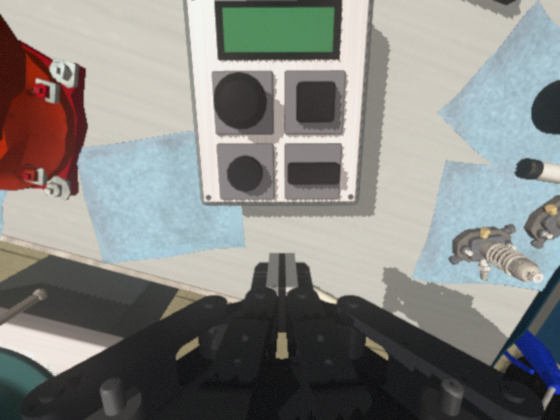

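The wrist view shows the knob at (241,100), square at (316,101), round at (244,173) and bar at (314,174). The positions agree with the top view to about 5 mm, so I'll press now.

Run:
```python
from h import *
from rig import arm
keys=dict(square=(.5555,-.322),bar=(.4965,-.3395),round=(.477,-.281))
for n,(x,y) in keys.items():
    arm.move_l([x,y,.125]);arm.wait(.2)
    f0=arm.state()['contact_force'][2]
    arm.move_l([x,y,.086],rate=.08)
    hit=arm.move_l([x,y,.067],rate=.025,threshold=14)
    s=arm.state();print(n,hit,s['position'].round(4),s['contact_force'].round(1),round(f0,2))
    arm.wait(.15);s=arm.state();print('  held',s['position'].round(4),s['contact_force'].round(1))
    arm.move_l([x,y,.125],rate=.08)
arm.wait(.3);s=arm.state()
st=arm.state();im,D=arm.get_image("wrist");cv2.imwrite('pics/w2.png',im)
t,D=arm.get_image("top");cv2.imwrite('pics/t2.png',t[130:260,210:340].repeat(4,0).repeat(4,1));print(s['clock'])
```

```text
square True [ 0.556  -0.3223  0.0722] [-0.8  1.1  5.7] 0.02
  held [ 0.556  -0.3223  0.0722] [-1.1  0.9  5.8]
bar True [ 0.4969 -0.3398  0.0721] [-0.8 -0.3  5.8] -0.44
  held [ 0.497  -0.3398  0.0721] [-1.5  0.8  7.4]
round True [ 0.4775 -0.2813  0.0721] [-2.1  1.1  8.5] -0.32
  held [ 0.4775 -0.2813  0.0721] [-1.8  0.1  7.8]
12.35
```

Run:
```python
from h import *
from rig import arm
a=np.radians(17.5);x=np.array([np.cos(a),np.sin(a),0])
arm.move_l([.477,-.281,.2]);arm.move_l(np.array([.514,-.303,.21])-.06*x);arm.wait(.3)
st=arm.state();im,D=arm.get_image("wrist");K=arm.get_calibration("wrist")
Rc,p=pose(K,st);K=K["K"]
for b in blobs(im,(220,70,350,190),60,300):
    d=np.median(D[70:190,220:350][b[3]]);u,v=b[0];print(b[0].round(),(Rc@np.linalg.inv(K)@[u*d,v*d,d]+p).round(4))
cv2.imwrite('pics/w3.png',cv2.resize(im[0:220,170:390],None,fx=2.5,fy=2.5))
print(st['clock'],st['contact_force'])
```

```text
[251. 106.] [ 0.5367 -0.2675  0.0943]
[316. 106.] [ 0.5545 -0.3205  0.0806]
[249. 175.] [ 0.4782 -0.2809  0.0807]
[314. 175.] [ 0.4965 -0.3391  0.0805]
13.8583 [-0.72789662  0.15992988 -1.12786989]
```

View pics/w3.png

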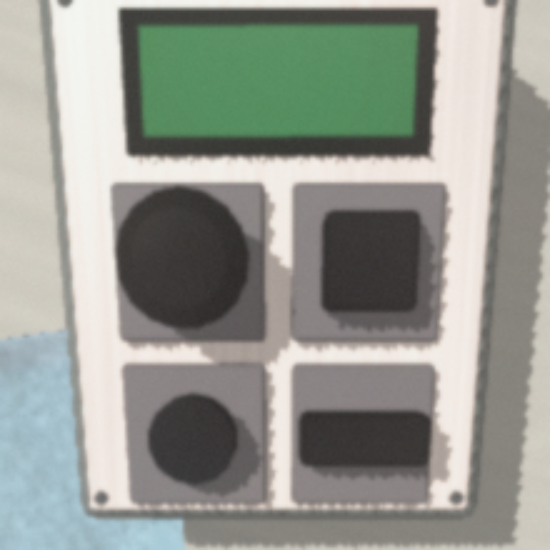

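All three keys are back up at about 80 mm, the knob was not touched, and the arm is clear.

```bash
python3 -c "
from rig import arm
print(arm.finish_job())"
```

```text
the job is handed in; nothing more can be done
None
```

I pressed the square, bar and round keys in that order, each to its bottom stop (tool tip at 72 mm) and fully back up before the next; the stop knob was not touched, and I handed the job in at about 14 s.

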